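# Feed a blank under the guard with a push stick

### The job

A wooden blank lies askew on the infeed side of the switched-off trimming fixture. Square it flat against the fence in front of the guard, then feed it under the low guard with the push stick, no fingers on the blank once its front end has passed the mouth, until it presses the sprung pad of the end stop with about 12 N on top of the drag of the feed (never more than 20 N on the pad), and hold that push with the stick for a second. Then draw the stick back out of the guard and lay it down outside, leaving the blank touching the stop and the other things on the bench where they are.

Things in the scene. Friction and masses are not known exactly. Their poses are not given: they have to be found in the camera images.
- fixture: Guarded trimming fixture, fixed to the bench. Origin on the bench under the middle of the guard's mouth; +x = feed direction, +y = towards the fence, z up. Grey bed, top 18 mm above the bench, x -320 to +250, y -115 to +55 mm. Aluminium fence all along, face at y +24 mm, 26 mm high above the bed (34 beside the guard).
- mouth (a point): Middle of the guard's mouth, on the bed's top. Axes as the fixture. Guard (translucent roof on an aluminium side guide) from here 120 mm along +x: opening 34 mm high, roof 6 mm, spring housing on top to 68 mm above the bed. Side guide under the guard opposite the fence, face at y -27 mm (lane 51 mm wide for a 48 mm blank), with a flare that starts at x -23, y -46 mm.
- shoe_sole (a point): Middle of the flat sole of the white sprung shoe that hangs under the guard's roof, 30 mm wide, 20 mm above the bed; ramp from fixture x 34 mm, flat x 62 to 96 mm. The blank lifts it 4 mm against its spring (3 to 4 N) and then drags: 4 to 9 N against the feed, which also holds the blank where it is left.
- stop: End stop: fixed steel block on the bed; origin on the bed's top under its middle, at fixture x 215, y 0 mm. From it a screw-set spindle reaches back towards the guard with a black rubber pad (44 wide, 28 mm high) on its end: the pad's face is set anywhere from fixture x 152 to 172 mm; the setting is not reported, feel for it. The pad yields about 1 mm per 8 N, 6 mm at most, and springs back.
- blank_center (a point): Middle of the blank, a plain wooden batten piece 110 long (its x) x 48 wide (y) x 24 mm high (z), 90 g, lying on the bed. Its +x roughly along the feed. When flush with the fence it is at fixture y 0.
- blank_front (a point): Middle of the blank's front end face (55 mm ahead of its centre along +x). Home = touching the stop's pad.
- stick_grip (a point): Grip point of the plywood push stick, in the middle of its upright handle (60 long x 24 wide, rising to 76 mm above the sole), 50 mm above the sole. Pinch it across its 24 mm width (the stick's y). The stick is 130 g: a bar 200 long x 24 wide x 16 mm high, straight sides, flat nose, the handle near its rear. +x = from the handle to the nose, z up.
- stick_nose (a point): Middle of the stick's nose end face, 165 mm ahead of the grip point along the stick and 8 mm above the sole.
- glue: Bystander: white glue bottle, 56 mm across, 150 mm high; origin under its middle.
- wax: Bystander: flat steel can, 72 mm across, 45 mm high; origin under its middle.
- offcut: Bystander: pale wood offcut 90 x 60 x 30 mm; origin under its middle.
There are look-alikes about, which are no part of the job. Several things look just like the part that bears stick_grip: the one meant starts farthest to the robot's left. What is shaped like the part that bears blank_center but blue is not meant.

How it is judged:
By the outcome, as a careful person would: the job done as asked, in the order asked, and still so for the second after the job is handed in, with the robot touching nothing.
It also fails if it takes over 67 s, if anything falls off the work surface, if the arm or the gripper's body presses on something with over 40 N, if the wrist force passes 120 N, or if a joint passes its speed limit or range.

### The arm

A 6-joint arm with a two-finger parallel gripper is mounted at the origin on the work surface. World frame = base frame: x ahead of the robot, y to its left, z up, the work surface at z = 0. Lengths are in mm, angles in rad, forces in N, time in s.
With the tool pointing down it reaches from about 350 to 975 mm from the base axis. Payload 7.1 kg.
Tool frame: the origin (TCP) lies at the very end of the fingers, on their centre line; the grasp point (between the pads) lies 19 mm behind it; z points along the fingers, y is the line along which they close (so a half turn about z gives the same grasp; the last joint's range is limited). The gripper opens to 88 mm and grips with 3 to 60 N. Pads are 20 mm wide; open, the fingers measure 115 mm over their backs; the gripper's body (75 mm by 178 mm) begins 61 mm behind the grasp point.
Start: joints at [-0.019, 0.423, 1.63, -0, 1.089, -0.019], TCP at [624.984, 0.026, 222.675] pointing down, gripper open.
Joint ranges: [-3, 3], [-0.9, 2.11], [0.09, 2.58], [-1.31, 4.45], [0.11, 2.69], [-2.54, 2.54]. Speed limits (rad/s): [2.39, 2.39, 3.01, 3.14, 3.14, 3.14].

### API

Orientations are given as a rotation vector (axis times angle).
In Python, from workcell import get_obs, get_image, job, models gives the robot as it stands.
- The arm moves only by the tool jog_arm, never from a script. Its argument "increments" is one flat list of numbers, 7 for each row, row after row: the turn, a rotation vector about the tool's x, y, z in degrees, then the shift along the tool's x, y, z in mm, then the opening in per cent of the stroke, from 0 (shut) to 100 (fully open). A call has 1 to 12 rows; each row shifts and turns the commanded pose from where the row before left it, along the tool's axes as they then stand; what a row does not reach is not made up. A row lasts 1/8 s, in which the tool goes at most 62.5 mm and 10.7 degrees, less where a joint would pass 70% of its speed; a pose out of reach is approached as far as the arm can. A call is refused whole if a number of a shift passes 62.5 or a number of a turn 10.7, either way. A call with a gripper value outside its range is refused whole. The fingers move at their own pace and stop on an object; the grip force is fixed at half the most. Time passes only in rows, so rows that do not move let the fingers close. It gives the time, the measured TCP pose, the force, the opening and the grip force at its end, in the units of the state.
- get_obs(): the state, without advancing time (a new reading comes with each control period).
- get_image(name): name is "scene" or "side" or "wrist"; returns a dict with "pixels" (384x512x3 uint8, blue, green, red), "depth" (384x512 float32, mm along the optical axis (not along the pixel's ray), 0 where there is no reading), "fx", "fy", "cx", "cy" (pixels), "k1" (the pictures are not rectified: a ray, as slopes to the right and down, at radius r is drawn at 1 + k1 r^2 times it, then the intrinsics apply), "cam_to_world" (4x4, takes a point from camera to world coordinates); the wrist camera has in their place "tool_from_camera" (4x4, takes a point from camera to tool coordinates, whose origin is the TCP and whose axes are the flange's). Camera axes: x right, y up, looking along -z (the intrinsics and any distortion apply to the point x, -y, -z); pixel columns grow to the right and rows downward; lengths in mm; the calibration is good to about 2 mm. A picture is of the moment at which its call begins: read the wrist's pose just before it.
- job.close_job(): hands the job in; it is judged then, once.
Trained networks look in the newest picture that a camera, given by its name, has taken for a name from the list of things; names that differ only in an ending like _2 or _b are one class to them, and where a whole thing is asked for, a point or a joint stands for the part that bears it (a point fixed in the world has none). Each returns a list of dicts, best first, with "p" (0 to 1); they miss things now and then, are a little off and sometimes report something else, mostly with a low value. They report only what shows in the picture. A call takes as long as a camera call. They do not tell look-alikes from the thing itself.
- models.look_for(target, camera): "centre" ([x, y, z] in mm, in world coordinates, good to about 4 mm: the middle of the surface that is visible of it).
- models.regions_of(target, camera): "region" (384x512 bool, what is visible of it).
The state is a dict: "t": time; "qpos": joint angles; "qvel": joint speeds; "joint_torque": joint torques, N m; "ee_pos": TCP position; "orientation": TCP orientation; "ft_force": force on the tool from outside, world axes, zero at the start; "moment": the same for the moment, N m; "width": finger opening in mm; "grasp_force": force on a finger pad.
Only numpy, scipy, OpenCV 4.12 (cv2) and the standard library are available. Lean on these libraries where they do the work, as an engineer would, in place of code of your own. Each camera call takes 0.05 s, during which the arm holds its last target. There are 200 camera calls.

## Working session

There is one attempt and no reset: what is moved stays moved. The work goes in short steps, Python scripts to look and compute and a tool call to move; the robot and the scene stay as the last step left them, time stands still between calls to the robot, and variables do not carry over. Pictures are saved under pics/ and viewed, at most 10 in all, crops included, and the job is handed in when it is done.

Besides the shell and the picture viewer there is one more tool, called after "Call:" as name(argument=value, ...) on one line, values as JSON. jog_arm: Moves the arm, as the interface text tells. Its arguments: {"type":"object","properties":{"increments":{"type":"array"}},"required":["increments"]}

```bash
mkdir -p pics
cat > h.py <<'E'
import numpy as np, cv2
from workcell import get_obs,get_image,job,models
def world(im,u,v,d=None,T=None):
    T=im["cam_to_world"] if T is None else T
    u=np.atleast_1d(u).astype(float);v=np.atleast_1d(v).astype(float)
    xd=(u-im["cx"])/im["fx"];yd=(v-im["cy"])/im["fy"]
    x,y=xd.copy(),yd.copy()
    for _ in range(20):
        s=1+im["k1"]*(x*x+y*y);x=xd/s;y=yd/s
    if d is None:d=im["depth"][v.astype(int),u.astype(int)]
    P=np.stack([x*d,-y*d,-d,np.ones_like(x)*np.ones_like(d)])
    return (np.asarray(T)@P)[:3].T
E
python3 - <<'E'
from h import *
for c in ["scene","side"]:
    im=get_image(c); cv2.imwrite(f"pics/{c}0.png",cv2.resize(im["pixels"],(800,600)))
    print(c,im["fx"],im["k1"],np.round(im["cam_to_world"],2).tolist())
    for n in ["fixture","stop","blank_center","stick_grip","glue","wax","offcut","mouth","shoe_sole","stick_nose","blank_front"]:
        print(n,[(np.round(r["centre"]).tolist(),round(r["p"],2)) for r in models.look_for(n,c)])
print(get_obs())
E
```

```text
scene 412.98658243815197 -0.10343348131950697 [[-0.68, -0.63, 0.36, 1084.85], [0.73, -0.59, 0.35, 637.8], [-0.0, 0.5, 0.86, 1244.95], [0.0, 0.0, 0.0, 1.0]]
fixture [([536.0, 159.0, 16.0], 0.91)]
stop [([487.0, 334.0, 47.0], 0.85)]
blank_center [([531.0, 28.0, 37.0], 0.86)]
stick_grip [([690.0, -66.0, 22.0], 0.83), ([848.0, -219.0, 19.0], 0.78), ([684.0, 299.0, 100.0], 0.39)]
glue [([684.0, 300.0, 95.0], 0.81)]
wax [([677.0, 377.0, 47.0], 0.89)]
offcut [([486.0, 445.0, 31.0], 0.74)]
mouth [([539.0, 160.0, 20.0], 0.6)]
shoe_sole []
stick_nose [([689.0, -62.0, 16.0], 0.72), ([845.0, -218.0, 18.0], 0.71)]
blank_front [([533.0, 32.0, 42.0], 0.95), ([330.0, 105.0, 21.0], 0.86)]
side 428.24803169500484 -0.026375888902634287 [[1.0, 0.04, -0.09, 484.9], [-0.1, 0.58, -0.81, -706.36], [0.01, 0.81, 0.58, 702.34], [0.0, 0.0, 0.0, 1.0]]
fixture [([683.0, -101.0, 22.0], 0.62), ([530.0, -27.0, 16.0], 0.56)]
stop [([492.0, 322.0, 46.0], 0.97), ([646.0, 356.0, 35.0], 0.71)]
blank_center [([324.0, 87.0, 25.0], 0.81), ([526.0, 13.0, 45.0], 0.64)]
stick_grip [([838.0, -233.0, 17.0], 0.65), ([680.0, -95.0
[... 355 characters left out ...]
0, 10.0, 38.0], 0.66)]
{'t': 1.2, 'qpos': array([-1.90095312e-02,  4.23125482e-01,  1.62990071e+00,  1.21170027e-05,
        1.08858092e+00, -1.90318046e-02]), 'qvel': array([-0.00144486, -0.00060237, -0.00083427,  0.00062756, -0.00139972,
        0.00070204]), 'joint_torque': array([ 4.48435476e-04, -5.44589281e+01, -2.74044567e+01,  6.44264300e-02,
        1.69694965e-02, -5.86988037e-06]), 'ee_pos': array([6.24987057e+02, 2.33329160e-02, 2.22658859e+02]), 'orientation': array([-2.22141034e+00, -2.22144734e+00,  3.59866601e-06]), 'ft_force': array([0.16680031, 0.71553924, 0.84819569]), 'moment': array([ 0.02807878, -0.00825633,  0.02008005]), 'grasp_force': 0.0, 'width': 88.21054483218299}
```

View pics/scene0.png

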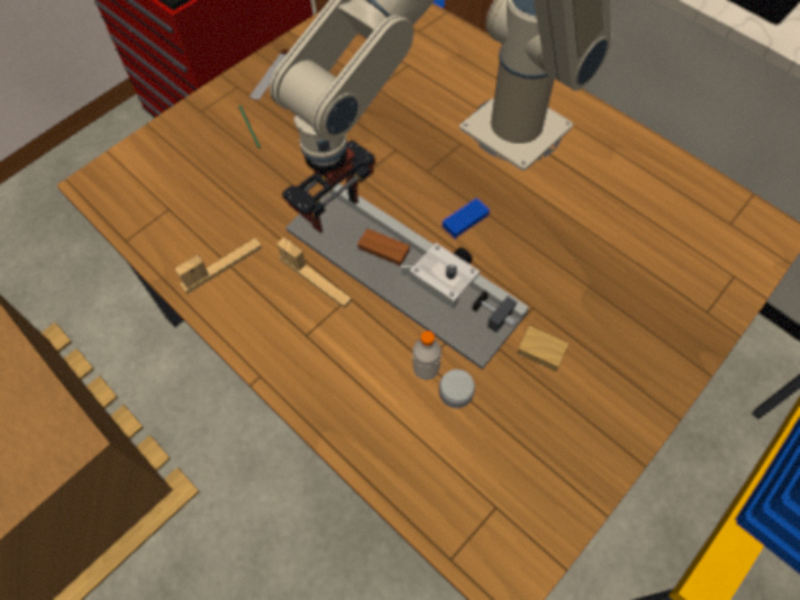

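View pics/side0.png

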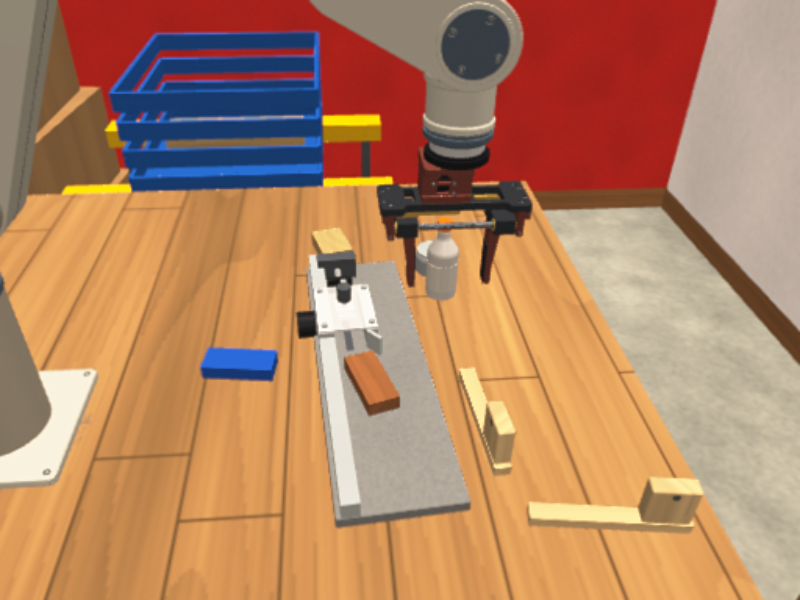

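The scene view (800x600 scale) shows two stick candidates: A with its handle at (290,252) and B with its handle at (190,270). Side view: A handle (500,435), B (670,500). A is the one farther to the robot's left (y≈-66 against -219), so I choose A. For the blank there's the red-brown one at (385,247) and a blue look-alike at (467,217); I take the brown one. The glue, wax and offcut are beyond the fixture. Next is a top-down map from depth.

```bash
cat >> h.py <<'E'
def cloud(im,T=None):
    v,u=np.mgrid[0:384,0:512]; u=u.ravel();v=v.ravel()
    d=im["depth"][v,u]; k=d>0
    return world(im,u[k],v[k],T=T), im["pixels"][v[k],u[k]]
def rect(p):
    (c,s,a)=cv2.minAreaRect(p[:,:2].astype(np.float32)); return np.round(c,1),np.round(s,1),round(a,2)
E
python3 - <<'E'
from h import *
for c in ["scene","side"]:
    im=get_image(c)
    P,C=cloud(im); C=C.astype(int)
    # table plane check
    b=(abs(P[:,0]-400)<60)&(abs(P[:,1]-250)<60); print(c,"table z",np.median(P[b,2]).round(2))
    reg=(P[:,0]>420)&(P[:,0]<660)&(P[:,1]>-220)&(P[:,1]<420)
    f=reg&(P[:,2]>38)&(P[:,2]<50)&(P[:,0]<530)
    Q=P[f]
    # fence top edges per y-slices
    for y in range(-180,120,40):
        q=Q[(abs(Q[:,1]-y)<6)&(Q[:,0]<520)]
        if len(q)>5: print(" fence y",y,np.percentile(q[:,0],[2,50,98]).round(1),q[:,2].mean().round(1))
    bed=reg&(abs(P[:,2]-18)<4); print(" bed",rect(P[bed]),P[bed,2].mean())
    bl=reg&(C[:,2]>C[:,0]*2)&(C[:,2]>90)&(abs(P[:,2]-42)<5)&(P[:,1]<90)&(P[:,1]>-60)
    n,lab=1,None
    if bl.sum()>10: print(" blank top",bl.sum(),rect(P[bl]),P[bl].mean(0).round(1))
    st=(P[:,0]>600)&(P[:,0]<780)&(P[:,1]>-180)&(P[:,1]<90)
    bar=st&(abs(P[:,2]-16)<4); h=st&(abs(P[:,2]-76)<4)
    print(" bar",bar.sum(),rect(P[bar]),P[bar,2].mean()," handle",h.sum(),h.sum()>3 and rect(P[h]), P[h].mean(0))
    # topdown image
    I=np.zeros((600,800,3),np.uint8)
    for p,cc in zip(P[np.argsort(P[:,2])],C[np.argsort(P[:,2])]):
        x=int((p[1]+300)); y=int(p[0]-350)
        if 0<=x<798 and 0<=y<598 and p[2]<130: I[y:y+2,x:x+2]=cc
    cv2.imwrite(f"pics/top_{c}.png",I)
E
```

```text
scene table z 2.87
 fence y -140 [477.9 489.6 494.5] 44.6
 fence y -100 [468.1 477.3 491.2] 44.7
 fence y -60 [467.7 481.  489.6] 46.1
 fence y -20 [460.8 478.3 519.6] 44.3
 fence y 20 [460.4 480.5 518.1] 44.7
 fence y 60 [457.2 495.8 519.3] 43.9
 fence y 100 [453.7 466.3 477. ] 45.2
 bed (array([536.2, 111.1]), array([162.5, 619.1]), 4.66) 18.662727727322352
 blank top 317 (array([528.3,  27.8]), array([ 48.9, 110.1]), 16.66) [528.5  29.5  42.8]
 bar 540 (array([651.4, -44.4]), array([102.6, 269. ]), 0.27) 16.88073765626302  handle 88 (array([ 689.1, -101.7]), array([24.3, 60.9]), 4.56) [689.71391154 -99.89875468  76.35299797]
side table z 2.01
 fence y -180 [474.1 484.9 497.5] 44.5
 fence y -140 [470.6 482.4 494.2] 44.4
 fence y -100 [467.4 478.6 491.6] 44.4
 fence y -60 [466.  476.6 487.4] 44.6
 fence y -20 [462.3 475.5 519.5] 44.2
 fence y 20 [460.5 480.9 519.4] 44.3
 fence y 60 [456.3 491.3 519.3] 44.0
 fence y 100 [454.1 464.9 475.7] 44.9
 bed (array([536. ,  89.1]), array([587.7, 235.6]), 88.12) 18.696518326499756
 blank top 705 (array([526.3,  26.5]), array([ 47.9, 112.8]), 16.72) [527.   21.6  42.8]
 bar 1452 (array([651., -45.]), array([101.9, 269.6]), 0.03) 17.69242935394033  handle 265 (array([ 688.1, -103. ]), array([24.5, 61.7]), 2.87) [ 687.33897688 -105.03725705   75.96770499]
```

View pics/top_side.png

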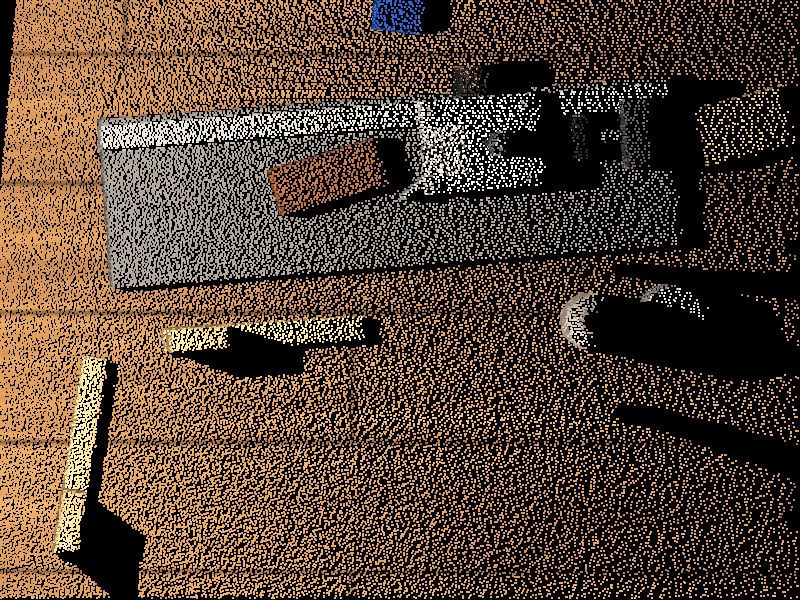

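The top-down map (u = y+300, v = x-350) shows the blank at about (328,176), askew by some 12°, the fence face along v≈145 to 125, the guard from u≈418, and stick A's handle at (197,338). Next I fit the fixture frame, pad face, stick and blank in all three cameras, with one close crop of the chosen stick.

```bash
cat >> h.py <<'E'
def grab(c):
    o=get_obs(); im=get_image(c)
    if c!="wrist": return im,im["cam_to_world"]
    from scipy.spatial.transform import Rotation as R
    T=np.eye(4);T[:3,:3]=R.from_rotvec(o["orientation"]).as_matrix();T[:3,3]=o["ee_pos"]
    return im,T@np.asarray(im["tool_from_camera"])
E
cat > fit.py <<'E'
from h import *
for c in ["scene","side","wrist"]:
    im,T=grab(c); P,C=cloud(im,T); C=C.astype(int)
    if c=="wrist": cv2.imwrite("pics/wrist0.png",im["pixels"])
    tb=(abs(P[:,2])<6)&(P[:,0]>610)&(P[:,0]<660)&(P[:,1]>-150); 
    zb=np.median(P[tb,2]); P[:,2]-=zb; print(c,"zbias",zb.round(1))
    def edge(mask,axis,sl,val,pc,lo,hi):
        o=[]
        for s in sl:
            q=P[mask&(abs(P[:,axis]-s)<5)]
            q=q[(q[:,val]>lo)&(q[:,val]<hi)]
            if len(q)>8:o.append((s,np.percentile(q[:,val],pc)))
        o=np.array(o)
        if len(o)<3: return None
        k=np.polyfit(o[:,0],o[:,1],1); r=o[:,1]-np.polyval(k,o[:,0]); g=abs(r)<2.0
        if g.sum()<3:return None
        k=np.polyfit(o[g,0],o[g,1],1); return k.round(4),g.sum(),(o[g,1]-np.polyval(k,o[g,0])).std().round(2)
    ft=abs(P[:,2]-43.5)<4
    print(" fence face x=",edge(ft,1,range(-190,-20,8),0,97,440,505)," back",edge(ft,1,range(-190,-20,8),0,3,440,505))
    bd=abs(P[:,2]-17.5)<5
    print(" bed -y edge x=",edge(bd,1,range(-180,300,10),0,98.5,560,650))
    print(" bed rear y=",edge(bd,0,range(510,620,8),1,1.5,-230,-150))
    bl=(C[:,2]>C[:,0]*1.8)&(C[:,2]>60)&(abs(P[:,2]-42)<5)&(P[:,1]<95)&(P[:,1]>-60)&(P[:,0]>490)&(P[:,0]<570)
    if bl.sum()>30: print(" blank",bl.sum(),rect(P[bl]))
    st=(P[:,0]>655)&(P[:,0]<720)&(P[:,1]>-160)&(P[:,1]<90)
    bar=st&(abs(P[:,2]-15)<5); h=st&(abs(P[:,2]-76)<4)
    print(" bar",bar.sum(),rect(P[bar])," handle",h.sum(),h.sum()>9 and rect(P[h]))
    g=(P[:,0]>450)&(P[:,0]<550)&(P[:,1]>90)&(P[:,1]<260)&(abs(P[:,2]-58)<4)
    if g.sum()>30: print(" roof",g.sum(),rect(P[g]))
    p=(P[:,0]>455)&(P[:,0]<525)&(P[:,1]>240)&(P[:,1]<300)&(P[:,2]>24)&(P[:,2]<55)
    for z in (28,34,40,46):
        q=P[p&(abs(P[:,2]-z)<3)]; q=q[q[:,0]>475]
        if len(q)>4: print("  pad z",z,len(q),np.percentile(q[:,1],[3,20,50,80,97]).round(1),np.percentile(q[:,0],[5,95]).round(1))
    if c=="scene":
        cv2.imwrite("pics/crop.png",np.vstack([cv2.resize(im["pixels"][145:205,170:240],(700,600))[:300],cv2.resize(im["pixels"][180:215,290:350],(700,300))]))
E
python3 fit.py
```

```text
scene zbias 1.0
 fence face x= (array([-8.300000e-02,  4.830512e+02]), np.int64(9), np.float64(0.81))  back (array([-9.79000e-02,  4.60274e+02]), np.int64(4), np.float64(0.9))
 bed -y edge x= (array([-7.690000e-02,  6.233138e+02]), np.int64(45), np.float64(0.78))
 bed rear y= (array([ 1.050000e-02, -1.956741e+02]), np.int64(6), np.float64(0.35))
 blank 331 (array([527.2,  28.2]), array([ 50.7, 109.9]), 15.37)
 bar 260 (array([684.3, -34.9]), array([ 26.5, 199.6]), 4.09)  handle 97 (array([ 688.8, -102.2]), array([24.4, 61.2]), 4.76)
 roof 661 (array([496.9, 176.7]), array([ 93.8, 135. ]), 1.54)
  pad z 28 10 [244.7 248.5 278.2 284.5 286.9] [484.7 518.4]
  pad z 34 9 [243.5 265.3 286.7 288.9 296. ] [488.2 520.7]
  pad z 40 16 [243.9 282.4 287.5 295.1 298.9] [480.6 519.8]
  pad z 46 27 [243.  277.3 280.6 285.4 289.3] [477.1 515.2]
side zbias 0.9
 fence face x= (array([-7.730000e-02,  4.830823e+02]), np.int64(22), np.float64(0.39))  back (array([-7.55000e-02,  4.61075e+02]), np.int64(22), np.float64(0.54))
 bed -y edge x= (array([-7.010000e-02,  6.219709e+02]), np.int64(14), np.float64(
[... 371 characters left out ...]
  274.2 277.3 292.4] [476.5 506.8]
  pad z 46 25 [271.9 274.3 278.3 283.7 288.8] [479.5 507.1]
wrist zbias 0.6
 fence face x= (array([-8.23000e-02,  4.84002e+02]), np.int64(4), np.float64(0.01))  back (array([-7.440000e-02,  4.613202e+02]), np.int64(13), np.float64(0.28))
 bed -y edge x= (array([-7.660000e-02,  6.228157e+02]), np.int64(38), np.float64(0.31))
 bed rear y= (array([ 7.410000e-02, -2.357185e+02]), np.int64(14), np.float64(0.57))
 blank 3848 (array([527.5,  26.7]), array([ 47.8, 108.4]), 16.69)
 bar 2120 (array([684. , -36.9]), array([ 24.5, 198.9]), 3.74)  handle 923 (array([ 688.6, -102.3]), array([24.3, 59.3]), 4.2)
 roof 5439 (array([496.5, 149.6]), array([93.9, 61.5]), 2.35)
```

View pics/crop.png

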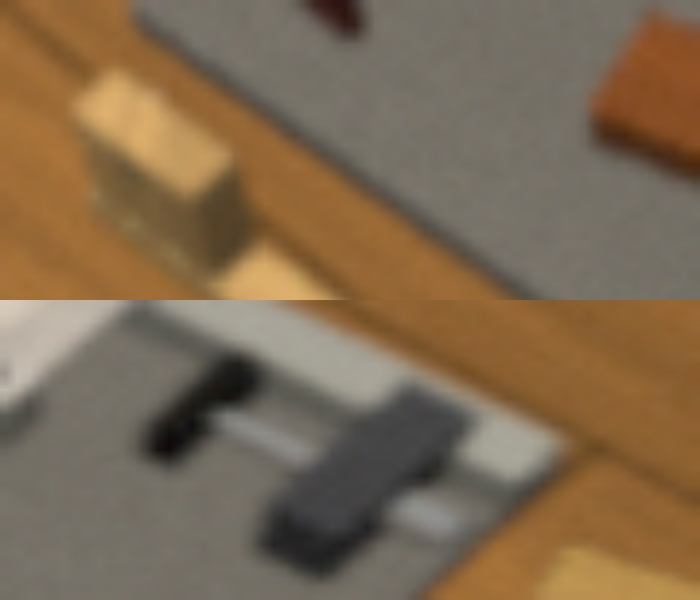

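View pics/wrist0.png

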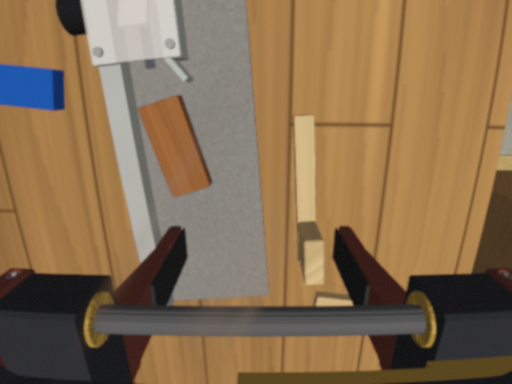

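The crop confirms stick A (upright handle near its rear, bar running ahead) and the pad and stop. In the wrist view the brown blank is at (175,145), the stick at (308,200), and the blue look-alike (30,87) stays out of it. From the fit, feed is (-0.076, 0.997), the mouth is at about (498,121), and the pad is near fixture x 152–158. Next I turn the gripper and come down beside the blank.

Call:
jog_arm(increments=[0, 0, 0, 30, -40, 20, 57, 0, 0, 10.7, 0, 0, 15, 57, 0, 0, 10.7, 0, 0, 15, 57, 0, 0, 10.7, 0, 0, 15, 57, 0, 0, 10.7, 0, 0, 15, 57, 0, 0, 10.7, 0, 0, 10, 57, 0, 0, 10.7, 0, 0, 10, 57, 0, 0, 10.7, 0, 0, 10, 57, 0, 0, 10.7, 0, 0, 10, 57, 0, 0, 0, 0, 0, 0, 57, 0, 0, 0, 0, 0, 0, 57])

```text
t: 2.82
ee_pos: [585.2, 30.0, 103.0]
orientation: [3.139, 0.126, 0.001]
ft_force: [-0.5, -0.2, 0.0]
width: 49.8
grasp_force: 0.0
```

```bash
cat >> h.py <<'E'
F=np.array([-.0764,.9971]);N=np.array([-.9971,-.0764]);M=np.array([497.9,121.2])
def fx(p): d=np.asarray(p)[:2]-M; return np.round([d@F,d@N],1)
def st():
    from scipy.spatial.transform import Rotation as R
    o=get_obs(); r=R.from_rotvec(o["orientation"]).as_matrix()
    print("t",round(o["t"],2),"p",o["ee_pos"].round(1),"fix",fx(o["ee_pos"]),"toolx",np.degrees(np.arctan2(r[1,0],r[0,0])).round(2),"F",o["ft_force"].round(1),"Ff",np.round([o["ft_force"][:2]@F,o["ft_force"][:2]@N],1),"w",round(o["width"],1))
E
python3 -c "
from h import *
st()"
```

```text
t 2.83 p [585.2  30.  103. ] fix [-97.6 -80.1] toolx 4.61 F [-0.5 -0.2  0. ] Ff [-0.1  0.5] w 49.8
```

Call:
jog_arm(increments=[0, 0, 0.2, 0, 0, 40, 57, 0, 0, 0, 0, 0, 38, 57, 0, 0, 0, 0, 0, 0, 57, 0, 0, 0, -6, 0, 0, 57, 0, 0, 0, -6, 0, 0, 57, 0, 0, 0, -6, 0, 0, 57, 0, 0, 0, -6, 0, 0, 57, 0, 0, 0, -6, 0, 0, 57, 0, 0, 0, -5, 0, 0, 57, 0, 0, 0, -4, 0, 0, 57, 0, 0, 0, -3, 0, 0, 57, 0, 0, 0, 0, 0, 0, 57])

```text
t: 4.32
ee_pos: [542.7, 26.9, 24.6]
orientation: [-3.139, -0.115, 0.001]
ft_force: [0.6, -0.3, -1.2]
width: 50.2
grasp_force: 0.0
```

```bash
python3 -c "
from h import *
st()"
```

```text
t 4.33 p [542.7  26.9  24.6] fix [-97.4 -37.4] toolx 4.2 F [ 0.6 -0.3 -1.2] Ff [-0.3 -0.5] w 50.2
```

Call:
jog_arm(increments=[0, 0, 0, -1.5, 0, 0, 57, 0, 0, 0, -1.5, 0, 0, 57, 0, 0, 0, 0, 0, 0, 57])

```text
t: 4.7
ee_pos: [542.0, 26.9, 25.1]
orientation: [-3.139, -0.116, -0.006]
ft_force: [5.0, 1.2, -1.8]
width: 50.2
grasp_force: 2.7
```

```bash
python3 -c "
from h import *
st()
im,T=grab('wrist');P,C=cloud(im,T);C=C.astype(int)
cv2.imwrite('pics/w2.png',im['pixels'])"
```

```text
t 4.7 p [542.   26.9  25.1] fix [-97.4 -36.8] toolx 4.22 F [ 5.   1.2 -1.8] Ff [ 0.8 -5.1] w 50.2
```

View pics/w2.png

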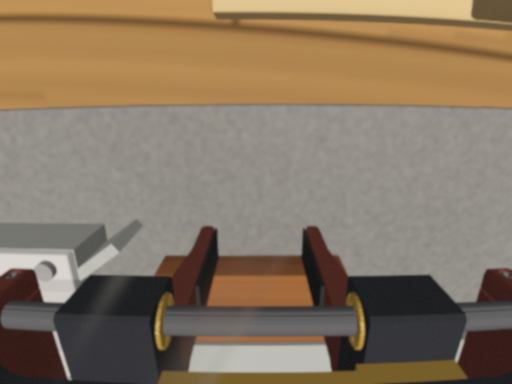

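The wrist view shows the blank (155–345, 257–345) between the fingers and the fence (white strip at about row 357), looking parallel. I press a bit harder to make sure it's flush.

Call:
jog_arm(increments=[0, 0, 0, -2, 0, 0, 57, 0, 0, 0, -2, 0, 0, 57, 0, 0, 0, 0, 0, 0, 57, 0, 0, 0, 0, 0, 0, 57])

```text
t: 5.25
ee_pos: [542.2, 26.9, 26.1]
orientation: [-3.139, -0.115, -0.019]
ft_force: [13.4, 3.6, -3.9]
width: 49.9
grasp_force: 6.7
```

```bash
python3 -c "
from h import *
st()"
```

```text
t 5.25 p [542.2  26.9  26.1] fix [-97.4 -36.9] toolx 4.21 F [13.4  3.6 -3.9] Ff [  2.6 -13.7] w 49.9
```

Flush: 13.7 N with no further travel. I back off, turn back, and go above the stick handle.

Call:
jog_arm(increments=[0, 0, 0, 20, 0, 0, 57, 0, 0, 0, 30, 0, 0, 57, 0, 0, -10.7, 0, 0, -50, 100, 0, 0, -10.7, 0, 0, -50, 100, 0, 0, -10.7, 0, 0, 0, 100, 0, 0, -10.7, 0, 0, 0, 100, 0, 0, -10.7, 0, 0, 0, 100, 0, 0, -10.7, 0, 0, 0, 100, 0, 0, -10.7, 0, 0, 0, 100, 0, 0, -10.7, 0, 0, 0, 100, 0, 0, -4.4, 0, 0, 0, 100, 0, 0, 0, -47, 29, 0, 100])

```text
t: 6.75
ee_pos: [616.4, -12.9, 124.2]
orientation: [-2.131, -2.304, 0.003]
ft_force: [1.3, -0.4, 0.2]
width: 87.5
grasp_force: 0.0
```

Call:
jog_arm(increments=[0, 0, 0, -47, 29, 0, 100, 0, 0, 0, -45, 28, 0, 100, 0, 0, 0, 0, 0, 0, 100, 0, 0, 0, 0, 0, 0, 100])

```text
t: 7.25
ee_pos: [680.6, -101.8, 123.8]
orientation: [-2.138, -2.299, 0.002]
ft_force: [-0.4, -0.3, -0.5]
width: 88.1
grasp_force: 0.0
```

Run:
```python
from h import *
st()
for c in ["scene","side","wrist"]:
    im,T=grab(c);P,C=cloud(im,T);C=C.astype(int)
    P[:,2]-=dict(scene=1,side=.9,wrist=.6)[c]
    bl=(C[:,2]>C[:,0]*1.8)&(C[:,2]>60)&(abs(P[:,2]-42)<4)&(P[:,1]<95)&(P[:,1]>-80)&(P[:,0]>475)&(P[:,0]<570)
    if bl.sum()>30: r=rect(P[bl]); print(c,"blank",bl.sum(),r,fx(r[0]))
    h=(abs(P[:,2]-76)<3)&(P[:,0]>660)&(P[:,0]<715)&(P[:,1]>-145)&(P[:,1]<-60)&(C[:,1]>90)
    if h.sum()>20: print(c,"handle",h.sum(),rect(P[h]))
```

```text
t 7.25 p [ 680.6 -101.8  123.8] fix [-236.3 -165.2] toolx 94.17 F [-0.4 -0.3 -0.5] Ff [-0.3  0.4] w 88.1
scene blank 296 (array([508.1,  32.2]), array([ 48.2, 111.3]), 3.83) [-89.5  -3.4]
scene handle 79 (array([ 688.9, -101.2]), array([24.8, 60.1]), 3.6)
side blank 675 (array([506.6,  31.1]), array([ 46.4, 114.3]), 4.34) [-90.5  -1.8]
side handle 239 (array([ 687.9, -103.2]), array([23.9, 60.7]), 3.47)
wrist blank 5514 (array([508.7,  10.1]), array([49.2, 70.7]), 4.17) [-111.6   -2.3]
wrist handle 2311 (array([ 688.4, -102.4]), array([23.9, 59.5]), 3.95)
```

The blank now reads 4.2°, parallel to the fence, with its front at fixture x ≈ -35. I descend onto the handle and grip.

Call:
jog_arm(increments=[0, 0, 0, 0, 8, 31, 100, 0, 0, 0, 0, 0, 31, 100, 0, 0, 0, 0, 0, 31, 100, 0, 0, 0, 0, 0, 0, 20, 0, 0, 0, 0, 0, 0, 10, 0, 0, 0, 0, 0, 0, 10, 0, 0, 0, 0, 0, 0, 10, 0, 0, 0, 0, 0, 0, 10, 0, 0, 0, 0, 0, 0, 0, 0, 0, 0, 0, 0, 0, 0, 0, 0, 0, 0, 0, 0, 0])

```text
t: 8.78
ee_pos: [689.8, -101.7, 31.7]
orientation: [-2.138, -2.301, 0.0]
ft_force: [-1.1, -0.4, 1.5]
width: 23.9
grasp_force: 30.0
```

```bash
python3 -c "
from h import *
st(); print(get_obs()['grasp_force'])"
```

```text
t 8.78 p [ 689.8 -101.7   31.7] fix [-236.9 -174.3] toolx 94.2 F [-1.1 -0.4  1.5] Ff [-0.4  1.1] w 23.9
29.997134506702423
```

Call:
jog_arm(increments=[0, 0, 0, 0, 0, -20, 0, 0, 0, 0, 0, 0, -40, 0, 0, 0, 0, -30, -40, 0, 0, 0, 0, 0, -30, -45, 0, 0, 0, 0, 0, -28, -45, 0, 0, 0, 0, 0, 0, -41, 0, 0, 0, 0, 0, 0, 0, 0, 0, 0, 0, 0, 0, 0, 0, 0])

```text
t: 9.78
ee_pos: [527.2, -202.3, 92.9]
orientation: [2.137, 2.299, 0.002]
ft_force: [0.5, -0.5, -1.6]
width: 23.9
grasp_force: 30.0
```

```bash
cat > stick.py <<'E'
from h import *
st()
for c in ["scene","side","wrist"]:
    im,T=grab(c);P,C=cloud(im,T);C=C.astype(int)
    P[:,2]-=dict(scene=1,side=.9,wrist=.6)[c]
    X=(P[:,:2]-M)@F; Y=(P[:,:2]-M)@N; z0=get_obs()["ee_pos"][2]-31
    b=(abs(Y+3)<25)&(X>-290)&(X<-130)&(abs(P[:,2]-z0-16)<8)&(C[:,1]>90)&(C[:,2]>C[:,0]*1.2)
    if b.sum()>30:
        k=np.polyfit(X[b],P[b,2],1); ky=np.polyfit(X[b],Y[b],1)
        print(c,b.sum(),"nose x",np.percentile(X[b],98.5).round(1),"yaw",np.degrees(ky[0]).round(1),"y",np.percentile(Y[b],[3,50,97]).round(1),"pitch",np.degrees(k[0]).round(2),"ztop at grip,nose",np.polyval(k,[-325,-160]).round(1))
E
python3 stick.py
```

```text
t 9.78 p [ 527.2 -202.3   92.9] fix [-324.8   -4.5] toolx 94.19 F [ 0.5 -0.5 -1.6] Ff [-0.5 -0.5] w 23.9
scene 222 nose x -159.9 yaw -0.2 y [-17.2  -5.6   7.7] pitch 0.06 ztop at grip,nose [77.2 77.3]
wrist 7665 nose x -192.6 yaw -0.1 y [-16.   -4.7   6.5] pitch -0.04 ztop at grip,nose [76.7 76.6]
```

Call:
jog_arm(increments=[0, 0, 0, 0, -1.5, 25, 0, 0, 0, 0, 0, 0, 15, 0, 0, 0, 0, 0, 0, 2, 0, 0, 0, 0, 0, 0, 0, 0, 0, 0, 0, 0, 0, 0, 0])

```text
t: 10.55
ee_pos: [524.6, -202.0, 49.6]
orientation: [2.138, 2.302, -0.0]
ft_force: [0.3, -0.1, -0.7]
width: 23.9
grasp_force: 30.0
```

```bash
python3 -c "
from h import *
st()"
```

```text
t 10.55 p [ 524.6 -202.    49.6] fix [-324.3   -1.9] toolx 94.22 F [ 0.3 -0.1 -0.7] Ff [-0.1 -0.3] w 23.9
```

Call:
jog_arm(increments=[0, 0, 0, 5, 0, 0, 0, 0, 0, 0, 5, 0, 0, 0, 0, 0, 0, 4, 0, 0, 0, 0, 0, 0, 4, 0, 0, 0, 0, 0, 0, 4, 0, 0, 0, 0, 0, 0, 4, 0, 0, 0, 0, 0, 0, 4, 0, 0, 0])

```text
t: 11.42
ee_pos: [522.2, -171.9, 49.7]
orientation: [2.139, 2.301, 0.0]
ft_force: [0.1, -1.0, -1.5]
width: 23.8
grasp_force: 30.0
```

```bash
cat > chk.py <<'E'
from h import *
st()
for c in ["scene","side"]:
    im,T=grab(c);P,C=cloud(im,T);C=C.astype(int)
    P[:,2]-=dict(scene=1,side=.9)[c]
    X=(P[:,:2]-M)@F; Y=(P[:,:2]-M)@N
    bl=(C[:,2]>C[:,0]*1.8)&(C[:,2]>60)&(abs(P[:,2]-42)<4)&(abs(Y)<45)&(X>-160)&(X<100)
    if bl.sum()>30:
        r=rect(P[bl]); print(c,"blank",bl.sum(),r,"X",np.percentile(X[bl],[1,99]).round(1),"Y",np.percentile(Y[bl],[2,98]).round(1))
E
python3 chk.py
```

```text
t 11.43 p [ 522.2 -171.9   49.7] fix [-294.1   -1.8] toolx 94.2 F [ 0.1 -1.  -1.5] Ff [-1. -0.] w 23.8
scene blank 318 (array([508.2,  34.8]), array([ 49.9, 137.6]), 3.09) X [-144.3  -20.1] Y [-26.4  18.9]
```

Call:
jog_arm(increments=[0, 0, 0, 4, 0, 0, 0, 0, 0, 0, 4, 0, 0, 0, 0, 0, 0, 4, 0, 0, 0, 0, 0, 0, 4, 0, 0, 0, 0, 0, 0, 4, 0, 0, 0, 0, 0, 0, 4, 0, 0, 0, 0, 0, 0, 4, 0, 0, 0])

```text
t: 12.4
ee_pos: [520.1, -143.9, 49.7]
orientation: [2.138, 2.301, 0.0]
ft_force: [0.4, -0.6, -0.9]
width: 23.8
grasp_force: 30.0
```

```bash
python3 chk.py
```

```text
t 12.4 p [ 520.1 -143.9   49.7] fix [-266.    -1.8] toolx 94.2 F [ 0.4 -0.6 -0.9] Ff [-0.7 -0.3] w 23.8
scene blank 255 (array([508.2,  40.1]), array([ 48. , 148.8]), 6.55) X [-148.8   -8.4] Y [-26.   18.3]
```

Call:
jog_arm(increments=[0, 0, 0, 4, 0, 0, 0, 0, 0, 0, 4, 0, 0, 0, 0, 0, 0, 4, 0, 0, 0, 0, 0, 0, 4, 0, 0, 0, 0, 0, 0, 4, 0, 0, 0, 0, 0, 0, 4, 0, 0, 0, 0, 0, 0, 4, 0, 0, 0, 0, 0, 0, 4, 0, 0, 0])

```text
t: 13.5
ee_pos: [517.7, -112.0, 49.7]
orientation: [2.139, 2.301, 0.0]
ft_force: [-0.3, -0.1, -1.0]
width: 23.9
grasp_force: 30.0
```

Call:
jog_arm(increments=[0, 0, 0, 4, 0, 0, 0, 0, 0, 0, 4, 0, 0, 0, 0, 0, 0, 4, 0, 0, 0, 0, 0, 0, 4, 0, 0, 0, 0, 0, 0, 4, 0, 0, 0, 0, 0, 0, 4, 0, 0, 0])

```text
t: 14.25
ee_pos: [517.3, -90.0, 50.3]
orientation: [2.135, 2.3, -0.0]
ft_force: [0.7, -8.9, -0.8]
width: 23.8
grasp_force: 30.0
```

```bash
python3 chk.py
python3 - <<'E'
from h import *
a=get_image("scene")["pixels"][130:230,190:350]; b=get_image("side")["pixels"][140:330,170:330]
cv2.imwrite("pics/c3.png",np.hstack([cv2.resize(a,(480,300)),cv2.resize(b,(300,300))]))
E
```

```text
t 14.25 p [517.3 -90.   50.3] fix [-212.1   -3.2] toolx 94.26 F [ 0.7 -8.9 -0.8] Ff [-8.9 -0. ] w 23.8
scene blank 134 (array([503.1,  40.3]), array([146.6,  47.9]), 89.07) X [-141.6   -8.7] Y [-26.   18.3]
```

View pics/c3.png

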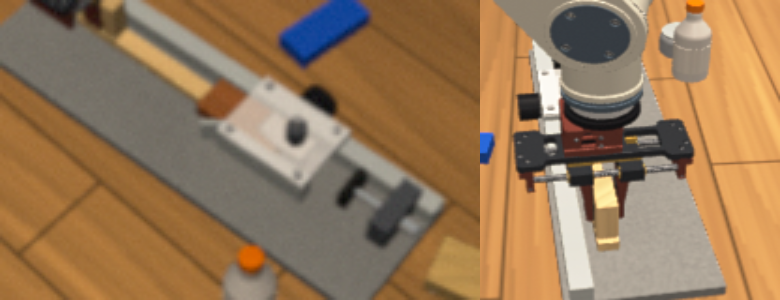

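The picture shows the stick (130–210, 20–100) square behind the blank, with the blank under the roof (240,115) and the pad at (350,188) clear. I keep feeding and measure the drag.

Call:
jog_arm(increments=[0, 0, 0, 4, 0, 0, 0, 0, 0, 0, 4, 0, 0, 0, 0, 0, 0, 4, 0, 0, 0, 0, 0, 0, 4, 0, 0, 0, 0, 0, 0, 4, 0, 0, 0, 0, 0, 0, 4, 0, 0, 0, 0, 0, 0, 4, 0, 0, 0, 0, 0, 0, 4, 0, 0, 0, 0, 0, 0, 4, 0, 0, 0])

```text
t: 15.58
ee_pos: [514.1, -53.3, 50.0]
orientation: [2.136, 2.3, 0.0]
ft_force: [1.0, -7.6, -0.0]
width: 23.8
grasp_force: 30.0
```

Call:
jog_arm(increments=[0, 0, 0, 4, 0, 0, 0, 0, 0, 0, 4, 0, 0, 0, 0, 0, 0, 4, 0, 0, 0, 0, 0, 0, 3, 0, 0, 0, 0, 0, 0, 3, 0, 0, 0, 0, 0, 0, 2, 0, 0, 0, 0, 0, 0, 2, 0, 0, 0])

```text
t: 16.45
ee_pos: [512.4, -31.4, 50.0]
orientation: [2.137, 2.3, 0.0]
ft_force: [0.4, -7.6, 0.8]
width: 23.8
grasp_force: 30.0
```

```bash
python3 -c "
from h import *
st()"
```

```text
t 16.45 p [512.4 -31.4  50. ] fix [-153.2   -2.8] toolx 94.23 F [ 0.4 -7.6  0.8] Ff [-7.6  0.2] w 23.8
```

Drag is a steady 7.6 N, so the target is about 19.6 N in total. The front is at ≈122 mm.

Call:
jog_arm(increments=[0, 0, 0, 4, 0, 0, 0, 0, 0, 0, 4, 0, 0, 0, 0, 0, 0, 4, 0, 0, 0, 0, 0, 0, 3, 0, 0, 0, 0, 0, 0, 2, 0, 0, 0, 0, 0, 0, 2, 0, 0, 0, 0, 0, 0, 2, 0, 0, 0])

```text
t: 17.32
ee_pos: [510.8, -10.4, 50.0]
orientation: [2.137, 2.301, -0.0]
ft_force: [-0.3, -9.2, 0.3]
width: 23.8
grasp_force: 30.0
```

Call:
jog_arm(increments=[0, 0, 0, 1, 0, 0, 0, 0, 0, 0, 1, 0, 0, 0, 0, 0, 0, 1, 0, 0, 0])

```text
t: 17.7
ee_pos: [510.5, -7.4, 50.0]
orientation: [2.137, 2.301, -0.0]
ft_force: [0.2, -8.5, 0.5]
width: 24.1
grasp_force: 30.0
```

```bash
python3 -c "
from h import *
st()"
```

```text
t 17.7 p [510.5  -7.4  50. ] fix [-129.2   -2.8] toolx 94.23 F [ 0.2 -8.5  0.5] Ff [-8.5  0.5] w 24.1
```

Call:
jog_arm(increments=[0, 0, 0, 1, 0, 0, 0, 0, 0, 0, 1, 0, 0, 0, 0, 0, 0, 1, 0, 0, 0])

```text
t: 18.08
ee_pos: [510.3, -4.5, 50.0]
orientation: [2.137, 2.301, -0.0]
ft_force: [0.7, -7.5, -0.1]
width: 24.5
grasp_force: 30.0
```

Call:
jog_arm(increments=[0, 0, 0, 1, 0, 0, 0, 0, 0, 0, 1, 0, 0, 0])

```text
t: 18.32
ee_pos: [510.2, -2.5, 50.0]
orientation: [2.137, 2.301, -0.0]
ft_force: [0.9, -7.6, 0.8]
width: 23.6
grasp_force: 30.0
```

Call:
jog_arm(increments=[0, 0, 0, 1, 0, 0, 0, 0, 0, 0, 1, 0, 0, 0])

```text
t: 18.58
ee_pos: [510.0, -0.5, 50.0]
orientation: [2.137, 2.301, -0.0]
ft_force: [0.6, -7.7, 0.2]
width: 24.0
grasp_force: 30.0
```

Call:
jog_arm(increments=[0, 0, 0, 1, 0, 0, 0, 0, 0, 0, 1, 0, 0, 0])

```text
t: 18.82
ee_pos: [510.2, 0.8, 50.2]
orientation: [2.135, 2.301, -0.001]
ft_force: [0.2, -16.6, 2.4]
width: 24.3
grasp_force: 30.0
```

Call:
jog_arm(increments=[0, 0, 0, 1, 0, 0, 0, 0, 0, 0, 1, 0, 0, 0])

```text
t: 19.08
ee_pos: [510.5, 1.8, 50.5]
orientation: [2.133, 2.3, -0.001]
ft_force: [0.8, -24.8, 4.7]
width: 24.1
grasp_force: 30.0
```

Total force is 24.8 N, about 17 N on the pad, which is inside the limit but above 12. Because of friction hysteresis I relax the push, then bring it back up to about 20 N.

Call:
jog_arm(increments=[0, 0, 0, -1, 0, 0, 0, 0, 0, 0, -1, 0, 0, 0, 0, 0, 0, -1, 0, 0, 0, 0, 0, 0, 0, 0, 0, 0])

```text
t: 19.58
ee_pos: [509.9, 1.0, 49.9]
orientation: [2.138, 2.301, 0.0]
ft_force: [1.4, -5.7, -0.3]
width: 23.2
grasp_force: 30.0
```

```bash
python3 -c "
from h import *
st()"
```

```text
t 19.57 p [509.9   1.   49.9] fix [-120.7   -2.8] toolx 94.21 F [ 1.4 -5.7 -0.3] Ff [-5.8 -1. ] w 23.2
```

Call:
jog_arm(increments=[0, 0, 0, -0.4, 0, 0, 0, 0, 0, 0, 0, 0, 0, 0, 0, 0, 0, 1, 0, 0, 0, 0, 0, 0, 1, 0, 0, 0, 0, 0, 0, 0, 0, 0, 0])

```text
t: 20.2
ee_pos: [510.1, 1.4, 50.2]
orientation: [2.135, 2.301, -0.001]
ft_force: [2.0, -16.1, 2.5]
width: 23.8
grasp_force: 30.0
```

```bash
python3 -c "
from h import *
st()"
```

```text
t 20.2 p [510.1   1.4  50.2] fix [-120.4   -3. ] toolx 94.28 F [  2.  -16.1   2.5] Ff [-16.2  -0.7] w 23.8
```

Call:
jog_arm(increments=[0, 0, 0, 0.6, 0, 0, 0, 0, 0, 0, 0, 0, 0, 0, 0, 0, 0, 0, 0, 0, 0])

```text
t: 20.58
ee_pos: [510.2, 1.5, 50.3]
orientation: [2.135, 2.3, -0.001]
ft_force: [1.7, -19.8, 3.9]
width: 23.8
grasp_force: 30.0
```

```bash
python3 -c "
from h import *
st()"
```

```text
t 20.57 p [510.2   1.5  50.3] fix [-120.3   -3.1] toolx 94.28 F [  1.7 -19.8   3.9] Ff [-19.9  -0.2] w 23.8
```

Call:
jog_arm(increments=[0, 0, 0, 0.1, 0, 0, 0, 0, 0, 0, 0, 0, 0, 0, 0, 0, 0, 0, 0, 0, 0, 0, 0, 0, 0, 0, 0, 0, 0, 0, 0, 0, 0, 0, 0, 0, 0, 0, 0, 0, 0, 0, 0, 0, 0, 0, 0, 0, 0, 0, 0, 0, 0, 0, 0, 0, 0, 0, 0, 0, 0, 0, 0, 0, 0, 0, 0, 0, 0, 0, 0, 0, 0, 0, 0, 0, 0])

```text
t: 21.95
ee_pos: [510.2, 1.5, 50.3]
orientation: [2.134, 2.301, -0.001]
ft_force: [0.4, -19.8, 3.8]
width: 23.8
grasp_force: 30.0
```

Held for 1.4 s at 19.8 N, about 12 N above the drag. Now I draw the stick straight back and return it to where it lay.

Call:
jog_arm(increments=[0, 0, 0, -1, 0, 0, 0, 0, 0, 0, -2, 0, 0, 0, 0, 0, 0, -4, 0, 0, 0, 0, 0, 0, -8, 0, 0, 0, 0, 0, 0, -14, 0, 0, 0, 0, 0, 0, -16, 0, 0, 0, 0, 0, 0, -16, 0, 0, 0, 0, 0, 0, -16, 0, 0, 0, 0, 0, 0, -16, 0, 0, 0, 0, 0, 0, -14, 0, 0, 0, 0, 0, 0, -10, 0, 0, 0, 0, 0, 0, 0, 0, 0, 0])

```text
t: 23.45
ee_pos: [517.8, -113.6, 49.7]
orientation: [2.14, 2.3, 0.0]
ft_force: [0.6, 0.7, -2.7]
width: 24.1
grasp_force: 30.0
```

```bash
python3 -c "
from h import *
st()"
```

```text
t 23.45 p [ 517.8 -113.6   49.7] fix [-235.7   -1.9] toolx 94.14 F [ 0.6  0.7 -2.7] Ff [ 0.6 -0.7] w 24.1
```

Call:
jog_arm(increments=[0, 0, 0, 0, 0, -20, 0, 0, 0, 0, 0, 0, -25, 0, 0, 0, 0, 0, 35, 0, 0, 0, 0, 0, 0, 45, 0, 0, 0, 0, 0, 0, 45, 0, 0, 0, 0, 0, 0, 47, 0, 0, 0, 0, 0, 0, 0, 25, 0, 0, 0, 0, 0, 0, 25, 0, 0, 0, 0, 0, 0, 10, 0, 0, 0, 0, 0, 0, 0, 0])

```text
t: 24.7
ee_pos: [688.7, -100.0, 34.0]
orientation: [-2.137, -2.301, 0.001]
ft_force: [-0.1, -0.8, -1.4]
width: 23.8
grasp_force: 30.0
```

```bash
python3 -c "
from h import *
st()"
```

```text
t 24.7 p [ 688.7 -100.    34. ] fix [-235.1 -173.4] toolx 94.22 F [-0.1 -0.8 -1.4] Ff [-0.8  0.2] w 23.8
```

Sole is about 2 mm up. I lower it gently, release and rise.

Call:
jog_arm(increments=[0, 0, 0, 0, 0, 1.5, 0, 0, 0, 0, 0, 0, 1, 0, 0, 0, 0, 0, 0, 0, 0, 0, 0, 0, 0, 0, 0, 40, 0, 0, 0, 0, 0, 0, 80, 0, 0, 0, 0, 0, 0, 100, 0, 0, 0, 0, 0, 0, 100, 0, 0, 0, 0, 0, 0, 100, 0, 0, 0, 0, 0, -20, 100, 0, 0, 0, 0, 0, -50, 100, 0, 0, 0, 0, 0, -60, 100, 0, 0, 0, 0, 0, -40, 100])

```text
t: 26.2
ee_pos: [690.4, -100.6, 207.1]
orientation: [2.136, 2.299, 0.004]
ft_force: [-0.2, -0.2, -0.7]
width: 87.7
grasp_force: 0.0
```

Run:
```python
from h import *
st()
s=get_image("scene");d=get_image("side")
P,C=cloud(s)
q=P[(P[:,0]>655)&(P[:,0]<720)&(P[:,1]>-160)&(P[:,1]<90)&(abs(P[:,2]-16)<5)];print("bar",rect(q))
a=s["pixels"]
cv2.imwrite("pics/end.png",np.hstack([cv2.resize(a[130:260,170:370],(400,300)),cv2.resize(a[165:220,255:345],(400,300))]))
for n in ["glue","wax","offcut"]: print(n,[np.round(r["centre"]).tolist() for r in models.look_for(n,"scene")])
```

```text
t 26.2 p [ 690.4 -100.6  207.1] fix [-235.8 -175. ] toolx 94.2 F [-0.2 -0.2 -0.7] Ff [-0.2  0.2] w 87.7
bar (array([685.3, -34.7]), array([ 25.7, 200.2]), 4.52)
glue [[535.0, 123.0, 18.0], [690.0, -62.0, 18.0], [681.0, 297.0, 97.0], [677.0, 377.0, 45.0]]
wax [[672.0, 379.0, 48.0], [485.0, 445.0, 28.0]]
offcut [[488.0, 447.0, 30.0]]
```

View pics/end.png

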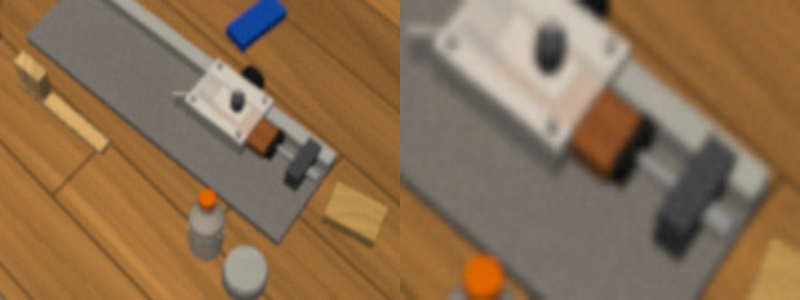

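The final picture shows the blank's front (610,135 in the right half) against the black pad (635,150). The stick is flat on the bench at (60,110) in the left half, and the bystanders haven't moved. I hand in.

```bash
python3 -c "
from h import *
print(job.close_job())"
```

```text
the job is handed in; nothing more can be done
None
```

The job is handed in at about 26 s of the 67 s allowed, verdict not shown: the blank was squared to the fence, fed with the stick and left touching the pad; the push first reached about 17 N on the pad, so I eased off and held about 12 N above drag for 1.4 s before laying the stick back on the bench, bystanders unmoved.

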